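Move the seasonings to the clean caddy in the same order

ROBOT

A 6-joint arm with a two-finger parallel gripper is mounted at the origin on the work surface. World frame = base frame: x ahead of the robot, y to its left, z up, the work surface at z = 0. Lengths are in mm, angles in degrees, forces in N, time in s.
With the tool pointing down it reaches from about 250 to 800 mm from the base axis. Payload 3.9 kg.
Tool frame: the origin (TCP) lies at the very end of the fingers, on their centre line; the grasp point (between the pads) lies 19 mm behind it; z points along the fingers, y is the line along which they close (so a half turn about z gives the same grasp; the last joint's range is limited). The gripper opens to 85 mm and grips with 20 to 120 N. Pads are 22 mm wide; open, the fingers measure 114 mm over their backs; the gripper's body (76 mm by 85 mm) begins 54 mm behind the grasp point. The pads swing forward as they close: fully open they stand 13 mm farther back than shut.
Start: joints at [75.573, 14.897, -7.913, 67.191, 0, 90], TCP at [130.798, 508.436, 231.304] pointing down, gripper open.
Joint ranges: [-159.42, 159.42], [-47.68, 98.78], [-73.54, 78.23], [-108.79, 121.32], [-90, 84.71], [-180, 180]. Speed limits (degrees/s): [147.25, 147.25, 180, 180, 180, 180].

INTERFACE

Orientations are given as a 3x3 rotation matrix whose columns are the frame's x, y, z axes.
In Python, from cell import observe, camera, calibration, job_done, silhouettes gives the robot as it stands.
- The arm moves only by the shell command python3 -m crank 'ROWS' [OPENING]. ROWS is text: rows parted by semicolons, each of 4 numbers parted by spaces: the shift along the tool's x, y, z in mm, then the turn about the tool's z in rad. A call has 1 to 8 rows; each row is the pose to reach, as a shift and turn from the pose commanded when the call began, along the tool's axes at that moment; what a row does not reach only later rows make up. A row lasts 1/8 s, in which the tool goes at most 62.5 mm and 10.7 degrees, less where a joint would pass 70% of its speed; a pose out of reach is approached as far as the arm can. A call with a gripper value outside its range is refused whole. OPENING is the finger opening in mm, from 0 to 85.4, set as the call begins (- or left out, the last holds). The fingers move at their own pace and stop on an object; the grip force is fixed at half the most. Time passes only in rows, so rows that repeat a pose let the fingers close. It gives the time, the measured TCP pose, the force, the opening and the grip force at its end, in the units of the state.
- observe(): the state, without advancing time (a new reading comes with each control period).
- camera(name): name is "scene" or "side" or "wrist"; returns the picture (384x512x3 uint8, red, green, blue); there is no depth.
- calibration(name): a dict with "fx", "fy", "cx", "cy" (pixels), "extrinsics" (4x4, takes a point from world to camera coordinates); the wrist camera has in their place "T_tool_cam" (4x4, takes a point from camera to tool coordinates, whose origin is the TCP and whose axes are the flange's). Camera axes: x right, y down, z forward; pixel columns grow to the right and rows downward; lengths in mm; the calibration is good to about 2 mm. A picture is of the moment at which its call begins: read the wrist's pose just before it. calibration takes no time and is no camera call.
- job_done(): hands the job in; it is judged then, once.
Trained networks look in the newest picture that a camera, given by its name, has taken for a name from the list of things; names that differ only in an ending like _2 or _b are one class to them, and where a whole thing is asked for, a point or a joint stands for the part that bears it (a point fixed in the world has none). Each returns a list of dicts, best first, with "p" (0 to 1); they miss things now and then, are a little off and sometimes report something else, mostly with a low value. They report only what shows in the picture. A call takes as long as a camera call. They do not tell look-alikes from the thing itself.
- silhouettes(query, camera): "region" (384x512 bool, what is visible of it) and "location" ([column, row] in pixels, amid what is visible of it).
The state is a dict: "t": time; "q": joint angles; "joint_velocities": joint speeds; "effort": joint torques, N m; "tcp_pos": TCP position; "eef_rot": TCP orientation; "contact_force": force on the tool from outside, world axes, zero at the start; "moment": the same for the moment, N m; "finger_gap": opening from 0.0 (shut) to 1.0 (fully open); "grasp_force": force on a finger pad.
Only numpy, scipy, OpenCV 4.12 (cv2) and the standard library are available. Lean on these libraries where they do the work, as an engineer would, in place of code of your own. Each camera call takes 0.05 s, during which the arm holds its last target. There are 200 camera calls.

TASK

Move the pepper mill, amber jar, square tin and salt shaker from the black tray into the wooden caddy, one to a bay, standing upright on its floor, in the same left-to-right order (as the robot sees it) in which they stand at the start. Tip none of them over, and leave the little blue sugar bowl between tray and caddy where it is.

Things in the scene. Friction and masses are not known exactly. Their poses are not given: they have to be found in the camera images.
- mill_mid (a point): Pepper mill of dark turned wood, 92 mm tall, with a waist and a small steel button on top; plain round body 44 mm across over its lower 64 mm, so grip it there. Loose. The point is at its centre, 46 mm above its underside; z up along it.
- jar_mid (a point): Round amber glass jar, 46 mm across, with a flat steel lid 47 mm across; 80 mm tall in all. Loose. The point is at its centre, 40 mm above its underside; z up along it.
- tin_mid (a point): Square metal tin, 40 x 40 mm with vertical sides parallel to the point's x and y axes; 86 mm tall with its small square lid (plain body up to 80 mm). Loose. The point is at its centre, 43 mm above its underside; z up along it.
- shaker_mid (a point): White ceramic salt shaker with a domed top and small holes, 70 mm tall; plain round body 45 mm across over its lower 54 mm. Loose. The point is at its centre, 35 mm above its underside; z up along it.
- pad_mill: The square cork pad, 60 x 60 x 4 mm, on which the pepper mill stands at the start (within about 5 mm of its middle). Origin at the centre of its underside, 8 mm above the counter. The four like pads are fixed in a row, 72 mm apart, in a black tray with a 12 mm rim; pad y runs along the row to the robot's left, x across it, away from the robot.
- pad_jar: The square cork pad, 60 x 60 x 4 mm, on which the amber jar stands at the start (within about 5 mm of its middle). Origin at the centre of its underside, 8 mm above the counter. The four like pads are fixed in a row, 72 mm apart, in a black tray with a 12 mm rim; pad y runs along the row to the robot's left, x across it, away from the robot.
- pad_tin: The square cork pad, 60 x 60 x 4 mm, on which the square tin stands at the start (within about 5 mm of its middle). Origin at the centre of its underside, 8 mm above the counter. The four like pads are fixed in a row, 72 mm apart, in a black tray with a 12 mm rim; pad y runs along the row to the robot's left, x across it, away from the robot.
- pad_shaker: The square cork pad, 60 x 60 x 4 mm, on which the salt shaker stands at the start (within about 5 mm of its middle). Origin at the centre of its underside, 8 mm above the counter. The four like pads are fixed in a row, 72 mm apart, in a black tray with a 12 mm rim; pad y runs along the row to the robot's left, x across it, away from the robot.
- caddy: Pale wooden caddy, fixed, an open box 292 mm long, 76 mm wide and 14 mm high with walls 4 mm thick, its floor 4 mm above the counter; three 4 mm cross walls as high as the sides make four bays in a row, each 68 x 68 mm inside. Origin at the centre of its underside, on the counter; y runs along the row to the robot's left, x across it away from the robot; bay centres at y = +108, +36, -36 and -108 mm, x = 0.
- sugar_mid (a point): Small blue ceramic sugar bowl with a lid knob, loose, 56 mm across, 48 mm tall, standing between tray and caddy; a bystander. The point is at its centre, 24 mm above its underside.
Things that resemble listed ones, but are neither listed nor needed, are in the scene too. Leave any green look-alike of the part that bears tin_mid alone. Of the things shaped like the part that bears mill_mid, the dark wooden one is meant.

How it is judged (in metres and radians):
At the end, for the whole second after the job is handed in: Counted from the robot's left, each piece is in the caddy bay with the same number as the pad it started on: within 16 mm of the bay's centre along and across the caddy, standing on the floor (height within 6 mm), tilted less than 0.1 rad, at rest; the sugar bowl is within 20 mm of its start (((y of each of pad_jar, pad_tin, pad_shaker in the frame of pad_mill below 0 m and y of mill_mid in the frame of caddy between 0.092 and 0.124 m) or (y of each of pad_jar, pad_tin in the frame of pad_mill below 0 m and y of pad_shaker in the frame of pad_mill above 0 m and y of mill_mid in the frame of caddy between 0.02 and 0.052 m) or (y of each of pad_jar, pad_shaker in the frame of pad_mill below 0 m and y of pad_tin in the frame of pad_mill above 0 m and y of mill_mid in the frame of caddy between 0.02 and 0.052 m) or (y of pad_jar in the frame of pad_mill below 0 m and y of each of pad_tin, pad_shaker in the frame of pad_mill above 0 m and y of mill_mid in the frame of caddy between -0.052 and -0.02 m) or (y of pad_jar in the frame of pad_mill above 0 m and y of each of pad_tin, pad_shaker in the frame of pad_mill below 0 m and y of mill_mid in the frame of caddy between 0.02 and 0.052 m) or (y of each of pad_jar, pad_shaker in the frame of pad_mill above 0 m and y of pad_tin in the frame of pad_mill below 0 m and y of mill_mid in the frame of caddy between -0.052 and -0.02 m) or (y of each of pad_jar, pad_tin in the frame of pad_mill above 0 m and y of pad_shaker in the frame of pad_mill below 0 m and y of mill_mid in the frame of caddy between -0.052 and -0.02 m) or (y of each of pad_jar, pad_tin, pad_shaker in the frame of pad_mill above 0 m and y of mill_mid in the frame of caddy between -0.124 and -0.092 m)) and x of mill_mid in the frame of caddy between -0.016 and 0.016 m and z of mill_mid in the frame of caddy between 0.044 and 0.056 m and angle between each of mill_mid, jar_mid, tin_mid, shaker_mid's own z axis and vertical below 0.1 rad and linear speed of each of mill, jar, tin, shaker below 0.02 m/s and ((y of each of pad_mill, pad_tin, pad_shaker in the frame of pad_jar below 0 m and y of jar_mid in the frame of caddy between 0.092 and 0.124 m) or (y of each of pad_mill, pad_tin in the frame of pad_jar below 0 m and y of pad_shaker in the frame of pad_jar above 0 m and y of jar_mid in the frame of caddy between 0.02 and 0.052 m) or (y of each of pad_mill, pad_shaker in the frame of pad_jar below 0 m and y of pad_tin in the frame of pad_jar above 0 m and y of jar_mid in the frame of caddy between 0.02 and 0.052 m) or (y of pad_mill in the frame of pad_jar below 0 m and y of each of pad_tin, pad_shaker in the frame of pad_jar above 0 m and y of jar_mid in the frame of caddy between -0.052 and -0.02 m) or (y of pad_mill in the frame of pad_jar above 0 m and y of each of pad_tin, pad_shaker in the frame of pad_jar below 0 m and y of jar_mid in the frame of caddy between 0.02 and 0.052 m) or (y of each of pad_mill, pad_shaker in the frame of pad_jar above 0 m and y of pad_tin in the frame of pad_jar below 0 m and y of jar_mid in the frame of caddy between -0.052 and -0.02 m) or (y of each of pad_mill, pad_tin in the frame of pad_jar above 0 m and y of pad_shaker in the frame of pad_jar below 0 m and y of jar_mid in the frame of caddy between -0.052 and -0.02 m) or (y of each of pad_mill, pad_tin, pad_shaker in the frame of pad_jar above 0 m and y of jar_mid in the frame of caddy between -0.124 and -0.092 m)) and x of jar_mid in the frame of caddy between -0.016 and 0.016 m and z of jar_mid in the frame of caddy between 0.038 and 0.05 m and ((y of each of pad_mill, pad_jar, pad_shaker in the frame of pad_tin below 0 m and y of tin_mid in the frame of caddy between 0.092 and 0.124 m) or (y of each of pad_mill, pad_jar in the frame of pad_tin below 0 m and y of pad_shaker in the frame of pad_tin above 0 m and y of tin_mid in the frame of caddy between 0.02 and 0.052 m) or (y of each of pad_mill, pad_shaker in the frame of pad_tin below 0 m and y of pad_jar in the frame of pad_tin above 0 m and y of tin_mid in the frame of caddy between 0.02 and 0.052 m) or (y of pad_mill in the frame of pad_tin below 0 m and y of each of pad_jar, pad_shaker in the frame of pad_tin above 0 m and y of tin_mid in the frame of caddy between -0.052 and -0.02 m) or (y of pad_mill in the frame of pad_tin above 0 m and y of each of pad_jar, pad_shaker in the frame of pad_tin below 0 m and y of tin_mid in the frame of caddy between 0.02 and 0.052 m) or (y of each of pad_mill, pad_shaker in the frame of pad_tin above 0 m and y of pad_jar in the frame of pad_tin below 0 m and y of tin_mid in the frame of caddy between -0.052 and -0.02 m) or (y of each of pad_mill, pad_jar in the frame of pad_tin above 0 m and y of pad_shaker in the frame of pad_tin below 0 m and y of tin_mid in the frame of caddy between -0.052 and -0.02 m) or (y of each of pad_mill, pad_jar, pad_shaker in the frame of pad_tin above 0 m and y of tin_mid in the frame of caddy between -0.124 and -0.092 m)) and x of tin_mid in the frame of caddy between -0.016 and 0.016 m and z of tin_mid in the frame of caddy between 0.041 and 0.053 m and ((y of each of pad_mill, pad_jar, pad_tin in the frame of pad_shaker below 0 m and y of shaker_mid in the frame of caddy between 0.092 and 0.124 m) or (y of each of pad_mill, pad_jar in the frame of pad_shaker below 0 m and y of pad_tin in the frame of pad_shaker above 0 m and y of shaker_mid in the frame of caddy between 0.02 and 0.052 m) or (y of each of pad_mill, pad_tin in the frame of pad_shaker below 0 m and y of pad_jar in the frame of pad_shaker above 0 m and y of shaker_mid in the frame of caddy between 0.02 and 0.052 m) or (y of pad_mill in the frame of pad_shaker below 0 m and y of each of pad_jar, pad_tin in the frame of pad_shaker above 0 m and y of shaker_mid in the frame of caddy between -0.052 and -0.02 m) or (y of pad_mill in the frame of pad_shaker above 0 m and y of each of pad_jar, pad_tin in the frame of pad_shaker below 0 m and y of shaker_mid in the frame of caddy between 0.02 and 0.052 m) or (y of each of pad_mill, pad_tin in the frame of pad_shaker above 0 m and y of pad_jar in the frame of pad_shaker below 0 m and y of shaker_mid in the frame of caddy between -0.052 and -0.02 m) or (y of each of pad_mill, pad_jar in the frame of pad_shaker above 0 m and y of pad_tin in the frame of pad_shaker below 0 m and y of shaker_mid in the frame of caddy between -0.052 and -0.02 m) or (y of each of pad_mill, pad_jar, pad_tin in the frame of pad_shaker above 0 m and y of shaker_mid in the frame of caddy between -0.124 and -0.092 m)) and x of shaker_mid in the frame of caddy between -0.016 and 0.016 m and z of shaker_mid in the frame of caddy between 0.033 and 0.045 m and distance of sugar_mid from where it was at the start of the episode below 0.02 m); the robot touches nothing.
It fails at once if a piece is tipped over (more than 0.7 rad) (angle between any of mill_mid, jar_mid, tin_mid, shaker_mid's own z axis and vertical above 0.7 rad).
It fails at once if the sugar bowl is pushed away by more than 20 mm or tipped over (distance of sugar_mid from where it was at the start of the episode above 0.02 m or angle between sugar_mid's own z axis and vertical above 0.5 rad).
It also fails if it takes over 104 s, if anything falls off the work surface, if the arm or the gripper's body presses on something with over 40 N, if the wrist force passes 120 N, or if a joint passes its speed limit or range.

## Working session

There is one attempt and no reset: what is moved stays moved. The work goes in short steps, Python scripts to look and compute and a shell command to move; the robot and the scene stay as the last step left them, time stands still between calls to the robot, and variables do not carry over. Pictures are saved under pics/ and viewed, at most 14 in all, crops included, and the job is handed in when it is done.

```bash
ls; mkdir -p pics; python3 - <<'E'
from cell import *
import cv2,numpy as np
for n in ("scene","side"):
    cv2.imwrite(f"pics/{n}0.png",camera(n)[:,:,::-1])
    c=calibration(n);print(n,c["fx"],c["cx"],c["cy"],np.round(c["extrinsics"],3).tolist())
c=calibration("wrist");print(c)
o=observe();print(o["t"],o["tcp_pos"],np.round(o["eef_rot"],3).tolist(),o["finger_gap"])
E
```

```text
pics
scene 411.093152919815 258.0908343967976 193.2283817940542 [[-0.385, 0.923, -0.007, 196.662], [0.543, 0.221, -0.81, -234.667], [-0.746, -0.315, -0.587, 1283.145], [0.0, 0.0, 0.0, 1.0]]
side 374.35197466197695 255.30844709241643 185.6120049823805 [[0.935, -0.355, 0.001, -478.053], [-0.248, -0.655, -0.713, 178.464], [0.254, 0.666, -0.701, 768.222], [0.0, 0.0, 0.0, 1.0]]
{'fx': 303.4228496840958, 'fy': 303.4228496840958, 'cx': 257.5582517851381, 'cy': 189.20771202181461, 'T_tool_cam': array([[-1.07791467e-03, -9.48288398e-01, -3.17408179e-01,
         8.21290010e+01],
       [ 9.99999346e-01, -9.00500918e-04, -7.05650979e-04,
         5.37277170e-02],
       [ 3.83334280e-04, -3.17408732e-01,  9.48288748e-01,
        -1.40873129e+02],
       [ 0.00000000e+00,  0.00000000e+00,  0.00000000e+00,
         1.00000000e+00]])}
0.1 [130.65395205 507.84323009 230.56042699] [[-0.968, 0.249, -0.0], [0.249, 0.968, -0.002], [-0.0, -0.002, -1.0]] 0.9991115724534643
```

View pics/scene0.png

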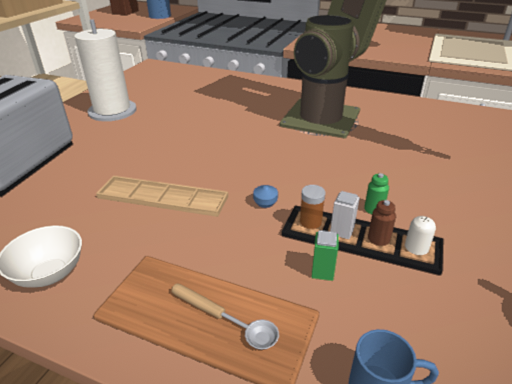

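View pics/side0.png

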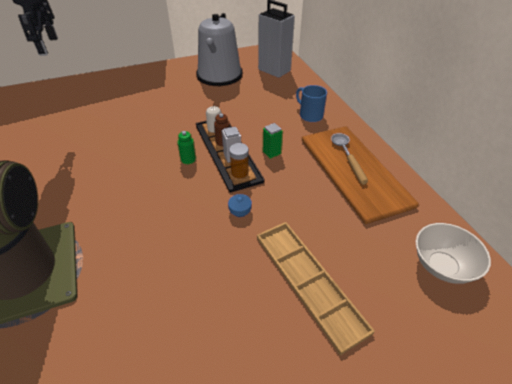

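The scene view looks back at the robot, so its right is the robot's left: shaker (420,236), mill (382,226), tin (345,217), jar (312,208). The caddy is at (162,195) and the sugar bowl at (265,195). There are two look-alike pairs:
- **Tins:** a silver one at (345,217) and a green one at (325,256). The silver one is meant, because the green one is to be left alone.
- **Mills:** a dark wooden one at (382,226) and a green one at (377,193). The dark one is meant.

I'll measure these and make one enlarged crop to confirm.

```bash
cat > meas.py <<'E'
from cell import *
import cv2,numpy as np
from scipy.optimize import minimize
def proj(cal,P):
    c=np.c_[P,np.ones(len(P))]@np.array(cal["extrinsics"]).T
    return np.c_[cal["fx"]*c[:,0]/c[:,2]+cal["cx"],cal["fy"]*c[:,1]/c[:,2]+cal["cy"]]
def model(kind,dims,z0):
    if kind=="cyl":
        a=np.linspace(0,2*np.pi,24,endpoint=False); P=[]
        for r,z in dims: P.append(np.c_[r*np.cos(a),r*np.sin(a),0*a+z+z0])
        return np.vstack(P)
    lx,ly,h=dims
    return np.array([[sx*lx/2,sy*ly/2,z0+z] for sx in(-1,1) for sy in(-1,1) for z in(0,h)])
def mask(cal,M,p):
    c,s=np.cos(p[2]),np.sin(p[2]); R=np.array([[c,-s,0],[s,c,0],[0,0,1]])
    q=proj(cal,M@R.T+[p[0],p[1],0]); h=cv2.convexHull(np.float32(q*16).round().astype(np.int32))
    m=np.zeros((384,512),np.uint8); cv2.fillConvexPoly(m,h,1,shift=4); return m>0
def ground(cal,px,z):
    E=np.array(cal["extrinsics"]);R,t=E[:3,:3],E[:3,3]
    d=R.T@np.array([(px[0]-cal["cx"])/cal["fx"],(px[1]-cal["cy"])/cal["fy"],1]);o=-R.T@t
    return o+d*(z-o[2])/d[2]
E
cat > m1.py <<'E'
from meas import *
im={n:camera(n) for n in("scene","side")}; cal={n:calibration(n) for n in im}
S={"mill_mid":("cyl",[(22,0),(22,64),(16,84),(4,92)],12),"jar_mid":("cyl",[(23,0),(23.5,80)],12),
"tin_mid":("box",(40,40,83),12),"shaker_mid":("cyl",[(22.5,0),(22.5,54),(12,69)],12),
"sugar_mid":("cyl",[(20,0),(28,25),(28,32),(5,48)],0),"caddy":("box",(76,292,14),0)}
guess={"shaker_mid":(420,236),"mill_mid":(382,226),"tin_mid":(345,217),"jar_mid":(312,208),"sugar_mid":(265,195),"caddy":(162,195)}
for k,(kind,d,z0) in S.items():
    M=model(kind,d,z0); zc=M[:,2].mean()
    g=ground(cal["scene"],guess[k],zc); obs={}
    for n in im:
        cand=silhouettes(k,n); e=proj(cal[n],g[None])[0]
        cand=[c for c in cand if np.hypot(*(np.array(c["location"])-e))<22]
        if cand: obs[n]=cand[0]["region"]; print("  ",n,round(cand[0]["p"],2),np.round(cand[0]["location"]),obs[n].sum(),end="")
    def cost(p,names=obs):
        c=0
        for n in names:
            m=mask(cal[n],M,p); c+=1-(m&obs[n]).sum()/(m|obs[n]).sum()
        return c
    yaw=[0] if kind=="cyl" else np.arange(-.8,.8,.2)
    f=lambda names:min((minimize(cost,[g[0],g[1],y],args=(names,),method="Nelder-Mead",options=dict(initial_simplex=[[g[0]-15,g[1]-15,y-.1],[g[0]+20,g[1],y],[g[0],g[1]+20,y],[g[0],g[1],y+.15]],maxiter=150)) for y in yaw),key=lambda r:r.fun)
    r=f(list(obs)); print("\n",k,np.round(r.x,2),"cost",round(r.fun,2),[ (n,np.round(f([n]).x,1).tolist()) for n in obs])
# look-alikes, ground points
print("green mill",ground(cal["scene"],(376,211),0),"green tin",ground(cal["scene"],(324,276),0))
cv2.imwrite("pics/crop.png",cv2.resize(im["scene"][165:290,230:450],None,fx=3.5,fy=3.5,interpolation=3)[:,:,::-1])
E
python3 m1.py
```

```text
scene 0.61 [381. 220.] 942   side 0.63 [216. 125.] 295
 mill_mid [5.1059e+02 2.5893e+02 1.3000e-01] cost 0.54 [('scene', [508.4, 258.3, 0.1]), ('side', [512.4, 263.5, -0.1])]
   scene 0.71 [316. 205.] 936   side 0.93 [239. 161.] 587
 jar_mid [5.1311e+02 1.1859e+02 1.3000e-01] cost 0.2 [('scene', [511.9, 118.9, 0.1]), ('side', [512.8, 117.8, 0.1])]
   scene 0.76 [344. 211.] 948   side 0.72 [232. 136.] 388
 tin_mid [ 5.1312e+02  1.8600e+02 -3.0000e-02] cost 0.55 [('scene', [512.3, 186.1, 0.0]), ('side', [515.3, 187.6, -0.2])]
   scene 0.87 [418. 237.] 933   side 0.71 [212. 112.] 240
 shaker_mid [5.0575e+02 3.3019e+02 3.0000e-02] cost 0.49 [('scene', [504.6, 330.1, 0.1]), ('side', [510.3, 336.4, -0.1])]
   scene 0.69 [265. 195.] 473   side 0.88 [239. 205.] 410
 sugar_mid [4.7204e+02 1.7200e+00 6.0000e-02] cost 0.27 [('scene', [471.7, 2.4, 0.1]), ('side', [474.6, 2.0, 0.1])]
   scene 0.74 [165. 196.] 3131   side 0.95 [316. 290.] 5506
 caddy [ 5.4025e+02 -2.2517e+02  1.6000e-01] cost 0.07 [('scene', [540.4, -226.0, 0.2]), ('side', [540.8, -224.7, 0.1])]
green mill [407.18091927 237.75699061   0.        ] green tin [635.94490217 182.57108486   0.        ]
```

View pics/crop.png

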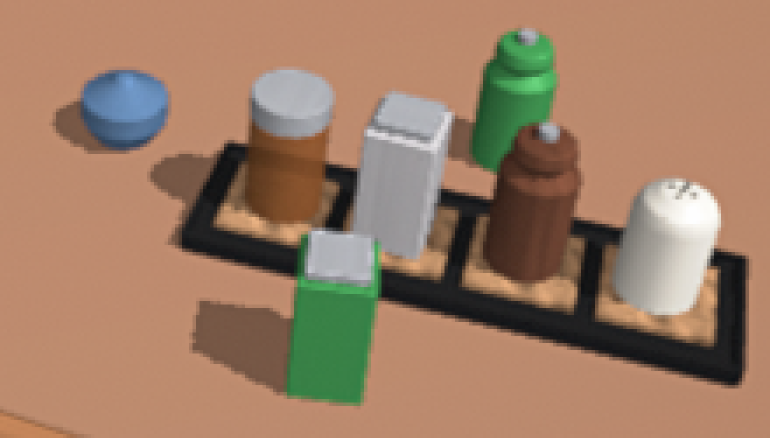

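The crop shows sugar (125,108), jar (288,145), silver tin (402,175), dark mill (537,200) and shaker (667,245) in crop pixels. The two green look-alikes, mill (518,95) and tin (336,315), stand off the tray and stay untouched. From the robot's left, the order is shaker, mill, tin, jar. Next I'll move above the tray.

```bash
python3 -m crank '-54.6 -22.5 0 0.16; -109 -45 0 0.32; -164 -67.5 0 0.48; -218.5 -90 0 0.64; -273 -112.5 0 0.8; -328 -135 0 0.96; -382 -157.5 0 1.12; -437 -180 0 1.285' 85; python3 -m crank '0 0 0 0; 0 0 0 0; 0 0 0 0'; python3 - <<'E'
from meas import *
o=observe();print(o["q"],o["tcp_pos"],np.round(o["eef_rot"],3).tolist(),o["contact_force"])
cv2.imwrite("pics/w1.png",camera("wrist")[:,:,::-1])
E
```

```text
t: 1.8
tcp_pos: [510.7, 223.9, 231.5]
eef_rot: [[-0.028, 1.0, 0.0], [1.0, 0.028, 0.001], [0.001, 0.001, -1.0]]
contact_force: [0.3, 0.7, -0.1]
finger_gap: 0.992
grasp_force: 0.0
t: 2.17
tcp_pos: [508.0, 226.1, 231.4]
eef_rot: [[-0.036, 0.999, -0.001], [0.999, 0.036, 0.0], [0.0, -0.001, -1.0]]
contact_force: [0.1, 0.3, -0.6]
finger_gap: 0.995
grasp_force: 0.0
[ 2.39776733e+01  1.79746377e+01 -3.52483834e+00  6.85292903e+01
  1.76694692e-02  1.11902119e+02] [508.0123875  226.05266809 231.37778616] [[-0.036, 0.999, -0.001], [0.999, 0.036, 0.0], [0.0, -0.001, -1.0]] [ 0.12425244  0.28208472 -0.56277466]
```

View pics/w1.png

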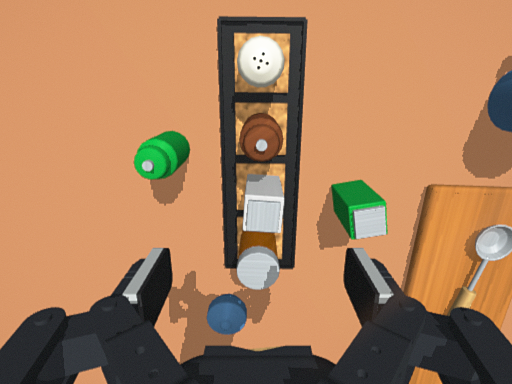

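The wrist view shows the tray vertical, with shaker (262,62), mill (261,140), tin (264,210), jar (258,265) and sugar (227,313). I'll refine the positions from this view.

```bash
cat > m2.py <<'E'
from meas import *
o=observe(); im=camera("wrist"); c=calibration("wrist")
T=np.eye(4);T[:3,:3]=o["eef_rot"];T[:3,3]=o["tcp_pos"]
cal=dict(c,extrinsics=np.linalg.inv(T@c["T_tool_cam"]))
S={"shaker_mid":("cyl",[(22.5,0),(22.5,54),(12,69)],12,(505,330)),"mill_mid":("cyl",[(22,0),(22,64),(16,84),(4,92)],12,(510,259)),
"tin_mid":("box",(40,40,83),12,(513,186)),"jar_mid":("cyl",[(23,0),(23.5,80)],12,(513,118.5))}
for k,(kind,d,z0,g) in S.items():
    M=model(kind,d,z0); e=proj(cal,np.array([[*g,55]]))[0]
    cs=[x for x in silhouettes(k,"wrist") if np.hypot(*(np.array(x["location"])-e))<45]
    if not cs: print(k,"none",e); continue
    ob=cs[0]["region"]
    cost=lambda p:1-(mask(cal,M,p)&ob).sum()/(mask(cal,M,p)|ob).sum()
    r=min((minimize(cost,[*g,y],method="Nelder-Mead",options=dict(initial_simplex=[[g[0]-12,g[1]-12,y-.1],[g[0]+15,g[1],y],[g[0],g[1]+15,y],[g[0],g[1],y+.15]])) for y in ([0] if kind=="cyl" else (-.15,0,.15))),key=lambda r:r.fun)
    print(k,np.round(r.x,2),round(r.fun,2),np.round(cs[0]["location"]))
print("button",ground(cal,(261,146),104),"shakertop",ground(cal,(262,62),80),"jarlid",ground(cal,(258,268),92),"tinlid",ground(cal,(263,216),98))
print("tray corners", [np.round(ground(cal,p,12),1).tolist() for p in((218,17),(307,17),(295,268),(224,268))])
E
python3 m2.py
```

```text
shaker_mid [5.0648e+02 3.3038e+02 7.0000e-02] 0.06 [257.  63.]
mill_mid [5.0893e+02 2.5894e+02 1.0000e-01] 0.06 [260. 140.]
tin_mid [ 5.1364e+02  1.8958e+02 -8.0000e-02] 0.09 [261. 203.]
jar_mid [5.1102e+02 1.2016e+02 8.0000e-02] 0.16 [258. 257.]
button [509.32060707 258.71146293 104.        ] shakertop [507.69069707 329.60570837  80.        ] jarlid [511.41822106 125.40875258  92.        ] tinlid [514.07711637 188.4898415   98.        ]
tray corners [[460.4, 376.8, 12.0], [553.9, 380.0, 12.0], [564.0, 75.1, 12.0], [466.7, 71.6, 12.0]]
```

```bash
python3 -m crank '52 1.2 0 0; 104.3 2.3 0 0; 104.3 2.3 30 0; 104.3 2.3 80 0; 104.3 2.3 130 0; 104.3 2.3 175 0; 104.3 2.3 197 0; 104.3 2.3 203 0' 85; python3 -m crank '0 0 0 0; 0 0 0 0;0 0 0 0; 0 0 0 0; 0 0 0 0; 0 0 0 0' 20
```

```text
t: 3.48
tcp_pos: [506.5, 328.9, 26.6]
eef_rot: [[-0.034, 0.999, -0.003], [0.999, 0.034, -0.002], [-0.002, -0.003, -1.0]]
contact_force: [0.5, -0.2, 0.9]
finger_gap: 0.999
grasp_force: 0.0
t: 4.22
tcp_pos: [509.2, 330.5, 30.2]
eef_rot: [[-0.034, 0.999, 0.003], [0.999, 0.034, 0.002], [0.002, 0.003, -1.0]]
contact_force: [-0.2, 0.0, 5.6]
finger_gap: 0.512
grasp_force: 61.5
```

```bash
python3 -m crank '0 0 -8 0; 0 0 -40 0; 0 0 -90 0; 0 0 -140 0; 0 0 -190 0; -40 0 -203 0; -90 0 -203 -0.02; -145 0 -203 -0.04'; python3 -m crank '-55 0 0 -0.015; -110 0 0 -0.03; -165 0 0 -0.045; -220 0 0 -0.06; -270 0 0 -0.075; -300 0 0 -0.085; -304 0 0 -0.085; -304 0 0 -0.085'; python3 -m crank '0 0 0 0; 0 0 0 0'
cat > m3.py <<'E'
from meas import *
import sys
o=observe(); im=camera("wrist"); c=calibration("wrist"); print(o["t"],o["tcp_pos"],np.round(o["eef_rot"],3).tolist(),o["finger_gap"])
T=np.eye(4);T[:3,:3]=o["eef_rot"];T[:3,3]=o["tcp_pos"]
cals={"wrist":dict(c,extrinsics=np.linalg.inv(T@c["T_tool_cam"]))}
for n in("scene","side"): camera(n); cals[n]=calibration(n)
M=model("box",(76,292,14),0); g=(540,-225,.16)
for n,cal in cals.items():
    cs=silhouettes("caddy",n)
    if not cs: continue
    ob=cs[0]["region"]; k=cv2.morphologyEx(ob.astype(np.uint8),cv2.MORPH_CLOSE,np.ones((5,5)))>0
    cost=lambda p:1-(mask(cal,M,p)&k).sum()/(mask(cal,M,p)|k).sum()
    r=minimize(cost,g,method="Nelder-Mead",options=dict(initial_simplex=[[530,-235,.1],[555,-225,.16],[540,-210,.16],[540,-225,.25]]))
    print(n,np.round(cs[0]["p"],2),np.round(r.x,3),round(r.fun,3))
cv2.imwrite(sys.argv[1],im[:,:,::-1])
E
python3 m3.py pics/w2.png
```

```text
t: 5.22
tcp_pos: [512.7, 183.5, 231.8]
eef_rot: [[-0.076, 0.997, 0.001], [0.997, 0.076, -0.0], [-0.0, 0.001, -1.0]]
contact_force: [1.2, 0.6, -1.8]
finger_gap: 0.512
grasp_force: 61.2
t: 6.22
tcp_pos: [535.0, -118.2, 231.3]
eef_rot: [[-0.158, 0.987, -0.001], [0.987, 0.158, 0.001], [0.001, -0.0, -1.0]]
contact_force: [-0.4, -0.3, -1.4]
finger_gap: 0.512
grasp_force: 61.2
t: 6.48
tcp_pos: [535.3, -117.5, 231.4]
eef_rot: [[-0.16, 0.987, -0.0], [0.987, 0.16, 0.0], [0.0, -0.0, -1.0]]
contact_force: [-0.8, 0.4, -1.6]
finger_gap: 0.516
grasp_force: 61.2
6.475 [ 535.26632864 -117.45762528  231.37928631] [[-0.16, 0.987, -0.0], [0.987, 0.16, 0.0], [0.0, -0.0, -1.0]] 0.5157270011194275
wrist 0.97 [ 5.39857e+02 -2.24502e+02  1.56000e-01] 0.592
scene 0.59 [ 5.40879e+02 -2.25743e+02  1.63000e-01] 0.064
side 0.94 [ 5.40630e+02 -2.27682e+02  1.58000e-01] 0.021
```

View pics/w2.png

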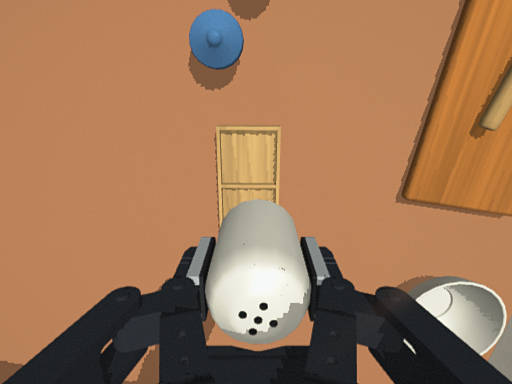

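The shaker is held upright in the fingers. The caddy's far bay is at (249,157) and the sugar bowl at (215,40) in this view. The three caddy fits agree at about (540.5, -226) with a yaw of 0.16, so I'll lower it into bay 1.

```bash
python3 -m crank '0 -12 0 0; 0 -12 45 0; 0 -12 95 0; 0 -12 145 0; 0 -12 185 0; 0 -12 200 0; 0 -12 207 0; 0 -12 210 0'; python3 -m crank '0 0 0.5 0; 0 0 0.5 0; 0 0 0.5 0'
```

```text
t: 7.78
tcp_pos: [524.6, -120.8, 22.3]
eef_rot: [[-0.158, 0.987, 0.002], [0.987, 0.158, -0.001], [-0.001, 0.002, -1.0]]
contact_force: [-0.3, 0.2, -1.0]
finger_gap: 0.511
grasp_force: 61.3
t: 8.15
tcp_pos: [524.7, -120.9, 22.1]
eef_rot: [[-0.158, 0.987, 0.003], [0.987, 0.158, -0.001], [-0.001, 0.002, -1.0]]
contact_force: [-0.0, -0.4, 6.6]
finger_gap: 0.51
grasp_force: 61.8
```

```bash
python3 -m crank '0 0 0 0; 0 0 0 0; 0 0 0 0; 0 0 0 0; 0 0 -20 0; 0 0 -70 0; 0 0 -120 0; 0 0 -160 0' 85; python3 -m crank '50 0 -40 0.02; 100 0 -50 0.04; 150 0 -50 0.06; 205 0 -50 0.08; 260 0 -50 0.1; 310 0 -50 0.12; 310 0 -50 0.124; 310 0 -50 0.124'; python3 - <<'E'
from meas import *
o=observe();print(o["t"],o["tcp_pos"],np.round(o["eef_rot"],3).tolist())
cv2.imwrite("pics/s1.png",cv2.resize(camera("side")[180:360,200:400],None,fx=3,fy=3)[:,:,::-1])
R=np.array(o["eef_rot"]);p=np.array(o["tcp_pos"])
print(np.round(R.T@(np.array([509,259,34])-p),1))
E
```

```text
t: 9.15
tcp_pos: [523.8, -120.5, 182.9]
eef_rot: [[-0.158, 0.987, 0.001], [0.987, 0.158, -0.0], [-0.001, 0.001, -1.0]]
contact_force: [0.4, -0.2, -0.4]
finger_gap: 0.995
grasp_force: 0.0
t: 10.15
tcp_pos: [474.2, 185.3, 230.6]
eef_rot: [[-0.036, 0.999, -0.0], [0.999, 0.036, -0.001], [-0.001, -0.0, -1.0]]
contact_force: [-0.0, -0.9, -0.9]
finger_gap: 0.995
grasp_force: 0.0
10.15 [474.18769862 185.34026358 230.60595123] [[-0.036, 0.999, -0.0], [0.999, 0.036, -0.001], [-0.001, -0.0, -1.0]]
[ 72.5  37.5 196.5]
```

View pics/s1.png

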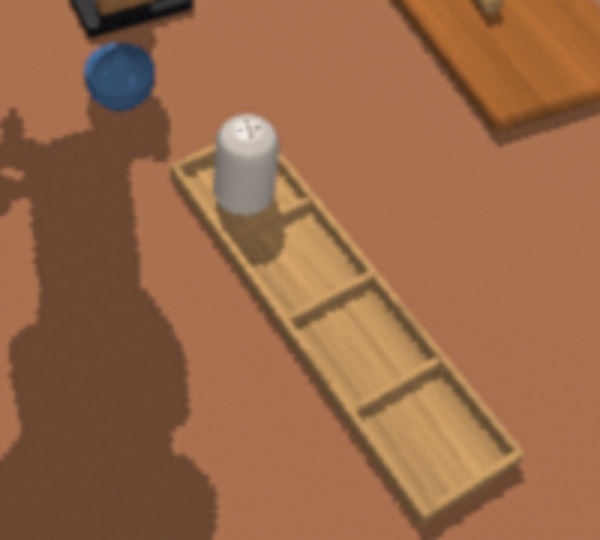

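The shaker stands upright in the first bay (crop pixel 245,165). The mill is next.

```bash
python3 -m crank '36 19 0 0; 72.5 37.5 0 0; 72.5 37.5 30 0; 72.5 37.5 80 0; 72.5 37.5 130 0; 72.5 37.5 170 0; 72.5 37.5 190 0; 72.5 37.5 196 0' 85; python3 -m crank '0 0 0 0; 0 0 0 0;0 0 0 0; 0 0 0 0; 0 0 0 0; 0 0 0 0' 20;  python3 -m crank '0 0 -8 0; 0 0 -40 0; 0 0 -90 0; 0 0 -140 0; 0 0 -190 0; -40 0 -196 0; -90 0 -196 -0.02; -145 0 -196 -0.04'; python3 -m crank '-55 0 0 -0.015; -110 0 0 -0.03; -165 0 0 -0.045; -220 0 0 -0.06; -270 0 0 -0.075; -300 0 0 -0.084; -304 0 0 -0.084; -304 0 0 -0.084'
python3 - <<'E'
from meas import *
o=observe();print(o["t"],o["tcp_pos"])
R=np.array(o["eef_rot"]);p=np.array(o["tcp_pos"])
print(np.round(R.T@(np.array([534.8,-190.5,26])-p),1), np.arctan2(R[1,1],R[0,1]))
E
```

```text
t: 11.2
tcp_pos: [508.7, 257.2, 33.3]
eef_rot: [[-0.033, 0.999, -0.003], [0.999, 0.033, -0.002], [-0.002, -0.003, -1.0]]
contact_force: [-0.1, 0.1, -0.5]
finger_gap: 0.996
grasp_force: 0.0
t: 11.95
tcp_pos: [510.6, 259.9, 36.4]
eef_rot: [[-0.035, 0.999, 0.003], [0.999, 0.035, 0.001], [0.001, 0.003, -1.0]]
contact_force: [-0.5, -1.4, 5.9]
finger_gap: 0.502
grasp_force: 61.3
t: 12.95
tcp_pos: [514.1, 113.6, 231.2]
eef_rot: [[-0.077, 0.997, 0.0], [0.997, 0.077, 0.0], [0.0, 0.0, -1.0]]
contact_force: [0.1, -1.0, -1.7]
finger_gap: 0.503
grasp_force: 61.2
t: 13.95
tcp_pos: [536.8, -188.1, 230.7]
eef_rot: [[-0.158, 0.987, -0.001], [0.987, 0.158, 0.001], [0.001, -0.001, -1.0]]
contact_force: [0.2, 0.4, -0.9]
finger_gap: 0.506
grasp_force: 61.2
13.95 [ 536.78978122 -188.06805134  230.6709341 ]
[ -2.3  -2.2 204.7] 0.1588351125303287
```

```bash
python3 -m crank '-2.3 -2.2 0 0; -2.3 -2.2 45 0; -2.3 -2.2 95 0; -2.3 -2.2 145 0; -2.3 -2.2 180 0; -2.3 -2.2 194 0; -2.3 -2.2 200 0; -2.3 -2.2 202.5 0'; python3 -m crank '0 0 0.8 0; 0 0 0.8 0; 0 0 0.8 0'
```

```text
t: 14.95
tcp_pos: [536.5, -191.4, 29.4]
eef_rot: [[-0.159, 0.987, 0.002], [0.987, 0.159, -0.001], [-0.001, 0.002, -1.0]]
contact_force: [0.2, 0.3, -1.4]
finger_gap: 0.499
grasp_force: 61.2
t: 15.32
tcp_pos: [536.2, -191.6, 28.4]
eef_rot: [[-0.158, 0.987, 0.002], [0.987, 0.158, -0.001], [-0.001, 0.002, -1.0]]
contact_force: [-0.2, 0.3, 1.4]
finger_gap: 0.503
grasp_force: 61.4
```

```bash
python3 -m crank '0 0 0 0; 0 0 0 0; 0 0 0 0; 0 0 0 0; 0 0 -20 0; 0 0 -70 0; 0 0 -120 0; 0 0 -160 0' 85; python3 -m crank '50 5 -40 0.02; 100 10 -42 0.04; 155 16 -42 0.07; 210 22 -42 0.1; 265 27 -42 0.13; 320 33 -42 0.16; 360 37 -42 0.19; 378 39 -42 0.2';python3 -m crank '0 0 0 0'; python3 - <<'E'
from meas import *
o=observe();print(o["t"],o["tcp_pos"])
R=np.array(o["eef_rot"]);p=np.array(o["tcp_pos"])
print(np.round(R.T@(np.array([513.5,189,40])-p),1), np.arctan2(R[1,1],R[0,1]))
cv2.imwrite("pics/w3.png",camera("wrist")[:,:,::-1])
E
```

```text
t: 16.32
tcp_pos: [535.7, -191.4, 189.7]
eef_rot: [[-0.158, 0.987, 0.002], [0.987, 0.158, -0.001], [-0.001, 0.001, -1.0]]
contact_force: [0.3, -0.4, -0.0]
finger_gap: 0.995
grasp_force: 0.0
t: 17.32
tcp_pos: [513.6, 190.5, 229.3]
eef_rot: [[0.039, 0.999, -0.0], [0.999, -0.039, 0.0], [0.0, -0.0, -1.0]]
contact_force: [0.2, -0.6, -0.3]
finger_gap: 0.996
grasp_force: 0.0
t: 17.45
tcp_pos: [513.8, 189.3, 229.3]
eef_rot: [[0.038, 0.999, -0.0], [0.999, -0.038, -0.0], [-0.0, -0.0, -1.0]]
contact_force: [0.0, -0.7, 0.4]
finger_gap: 0.997
grasp_force: 0.0
17.45 [513.80599923 189.25836506 229.31786285]
[ -0.2  -0.3 189.3] -0.03833711052848483
```

View pics/w3.png

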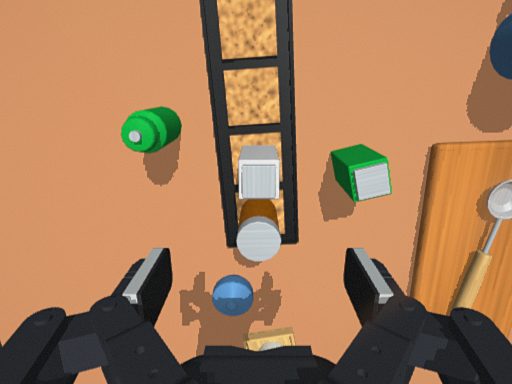

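The tin at (258,172) is square with the picture axes, so the yaw is right. I'll grip it and carry it.

```bash
python3 -m crank '0 0 40 0; 0 0 80 0; 0 0 120 0; 0 0 155 0; 0 0 178 0; 0 0 187 0; 0 0 189 0; 0 0 189 0' 85; python3 -m crank '0 0 0 0; 0 0 0 0;0 0 0 0; 0 0 0 0; 0 0 0 0; 0 0 0 0' 20;  python3 -m crank '0 0 -8 0; 0 0 -40 0; 0 0 -90 0; 0 0 -140 0; 0 0 -185 0; -40 2 -190 -0.02; -90 4 -190 -0.05; -145 6 -190 -0.08'; python3 -m crank '-55 2 0 -0.02; -110 4 0 -0.04; -165 6 0 -0.06; -220 8 0 -0.08; -270 10 0 -0.1; -300 12 0 -0.118; -304 12 0 -0.118; -304 12 0 -0.118'
python3 - <<'E'
from meas import *
o=observe();print(o["t"],o["tcp_pos"])
R=np.array(o["eef_rot"]);p=np.array(o["tcp_pos"])
print(np.round(R.T@(np.array([546.2,-261.5,32])-p),1), np.arctan2(R[1,1],R[0,1]))
E
```

```text
t: 18.5
tcp_pos: [514.9, 188.1, 41.4]
eef_rot: [[0.041, 0.999, 0.002], [0.999, -0.041, 0.0], [0.001, 0.002, -1.0]]
contact_force: [-0.5, -0.7, 0.2]
finger_gap: 0.997
grasp_force: 0.0
t: 19.25
tcp_pos: [514.6, 188.4, 41.1]
eef_rot: [[0.041, 0.999, 0.001], [0.999, -0.041, 0.0], [0.001, 0.001, -1.0]]
contact_force: [-0.1, 0.2, 5.3]
finger_gap: 0.461
grasp_force: 61.0
t: 20.25
tcp_pos: [513.7, 42.0, 230.5]
eef_rot: [[-0.041, 0.999, -0.0], [0.999, 0.041, -0.0], [-0.0, -0.0, -1.0]]
contact_force: [0.6, 0.0, -1.1]
finger_gap: 0.461
grasp_force: 60.8
t: 21.25
tcp_pos: [537.4, -259.7, 230.1]
eef_rot: [[-0.156, 0.988, -0.001], [0.988, 0.156, 0.001], [0.001, -0.001, -1.0]]
contact_force: [-0.9, 0.1, -1.5]
finger_gap: 0.462
grasp_force: 60.7
21.25 [ 537.40075719 -259.68365297  230.07791382]
[ -3.4   8.6 198.1] 0.1565930422647281
```

```bash
python3 -m crank '-3 8 0 0; -3 8 45 0; -3 8 95 0; -3 8 140 0; -3 8 175 0; -3 8 189 0; -3 8 194.5 0; -3 8 196.5 0'; python3 -m crank '0 0 1 0; 0 0 1 0; 0 0 1 0'
```

```text
t: 22.25
tcp_pos: [547.6, -262.2, 35.2]
eef_rot: [[-0.157, 0.988, 0.002], [0.988, 0.157, -0.001], [-0.001, 0.002, -1.0]]
contact_force: [0.3, 0.1, -1.4]
finger_gap: 0.463
grasp_force: 60.7
t: 22.62
tcp_pos: [546.6, -262.2, 33.6]
eef_rot: [[-0.156, 0.988, 0.001], [0.988, 0.156, -0.0], [-0.001, 0.001, -1.0]]
contact_force: [0.2, -0.2, -1.0]
finger_gap: 0.467
grasp_force: 60.7
```

```bash
python3 -m crank '0 0 0.7 0; 0 0 0.7 0'; python3 -m crank '0 0 0 0; 0 0 0 0; 0 0 0 0; 0 0 0 0; 0 0 -20 0; 0 0 -70 0; 0 0 -120 0; 0 0 -160 0' 85; python3 -m crank '50 4 -38 0.015; 100 7 -38 0.03; 155 11 -38 0.045; 210 15 -38 0.06; 265 19 -38 0.08; 320 22 -38 0.1; 365 25 -38 0.12; 382 26 -38 0.12';python3 -m crank '0 0 0 0'; python3 - <<'E'
from meas import *
o=observe();print(o["t"],o["tcp_pos"])
R=np.array(o["eef_rot"]);p=np.array(o["tcp_pos"])
print(np.round(R.T@(np.array([512,119.5,36])-p),1), np.arctan2(R[1,1],R[0,1]))
im=camera("wrist");c=calibration("wrist")
T=np.eye(4);T[:3,:3]=R;T[:3,3]=p
cal=dict(c,extrinsics=np.linalg.inv(T@c["T_tool_cam"]))
ob=silhouettes("jar_mid","wrist")[0]["region"]; M=model("cyl",[(23,0),(23.5,80)],12)
cost=lambda q:1-(mask(cal,M,[*q,0])&ob).sum()/(mask(cal,M,[*q,0])|ob).sum()
r=minimize(cost,(512,119.5),method="Nelder-Mead",options=dict(initial_simplex=[[500,110],[525,120],[512,132]]));print(r.x,r.fun)
E
```

```text
t: 22.88
tcp_pos: [546.6, -262.2, 33.1]
eef_rot: [[-0.156, 0.988, 0.001], [0.988, 0.156, -0.001], [-0.001, 0.001, -1.0]]
contact_force: [-1.2, 0.2, 4.3]
finger_gap: 0.461
grasp_force: 61.2
t: 23.88
tcp_pos: [546.7, -262.2, 194.5]
eef_rot: [[-0.156, 0.988, 0.002], [0.988, 0.156, -0.001], [-0.001, 0.001, -1.0]]
contact_force: [0.7, -0.5, -0.1]
finger_gap: 0.999
grasp_force: 0.0
t: 24.88
tcp_pos: [511.8, 121.5, 230.3]
eef_rot: [[-0.04, 0.999, 0.0], [0.999, 0.04, 0.0], [0.0, 0.0, -1.0]]
contact_force: [0.7, -0.0, 0.5]
finger_gap: 0.998
grasp_force: 0.0
t: 25.0
tcp_pos: [512.2, 119.8, 230.3]
eef_rot: [[-0.039, 0.999, 0.0], [0.999, 0.039, -0.001], [-0.001, 0.0, -1.0]]
contact_force: [0.4, -0.0, -0.3]
finger_gap: 0.992
grasp_force: 0.0
25.0 [512.21035998 119.8263567  230.25615904]
[ -0.2  -0.2 194.3] 0.0390045291512472
[511.00663408 120.95415679] 0.05338983050847457
```

```bash
python3 -m crank '1 0 40 0; 1 0 80 0; 1 0 120 0; 1 0 155 0; 1 0 182 0; 1 0 192 0; 1 0 194 0; 1 0 194 0' 85; python3 -m crank '0 0 0 0; 0 0 0 0;0 0 0 0; 0 0 0 0; 0 0 0 0; 0 0 0 0' 20;  python3 -m crank '0 0 -8 0; 0 0 -40 0; 0 0 -90 0; 0 0 -140 0; 0 0 -190 0; -40 2 -195 -0.01; -90 5 -195 -0.02; -145 8 -195 -0.04'; python3 -m crank '-55 2 0 -0.015; -110 4 0 -0.03; -165 6 0 -0.045; -220 8 0 -0.06; -270 10 0 -0.07; -304 9 0 -0.08; -308 8 0 -0.08; -308 8 0 -0.08'
python3 - <<'E'
from meas import *
o=observe();print(o["t"],o["tcp_pos"])
R=np.array(o["eef_rot"]);p=np.array(o["tcp_pos"])
print(np.round(R.T@(np.array([557.7,-332.6,28])-p),1), np.arctan2(R[1,1],R[0,1]))
E
```

```text
t: 26.1
tcp_pos: [513.3, 120.2, 37.3]
eef_rot: [[-0.036, 0.999, 0.002], [0.999, 0.036, 0.0], [0.0, 0.002, -1.0]]
contact_force: [-0.2, -0.6, 0.1]
finger_gap: 0.998
grasp_force: 0.0
t: 26.85
tcp_pos: [512.5, 120.6, 37.1]
eef_rot: [[-0.037, 0.999, 0.001], [0.999, 0.037, 0.0], [0.0, 0.001, -1.0]]
contact_force: [-1.4, 0.4, 5.8]
finger_gap: 0.528
grasp_force: 64.8
t: 27.85
tcp_pos: [525.5, -25.1, 231.6]
eef_rot: [[-0.079, 0.997, 0.0], [0.997, 0.079, 0.0], [0.0, 0.0, -1.0]]
contact_force: [1.2, -0.1, -2.2]
finger_gap: 0.528
grasp_force: 65.8
t: 28.85
tcp_pos: [556.8, -330.3, 230.9]
eef_rot: [[-0.156, 0.988, -0.001], [0.988, 0.156, 0.001], [0.001, -0.001, -1.0]]
contact_force: [-0.2, -0.4, -0.6]
finger_gap: 0.524
grasp_force: 65.7
28.85 [ 556.78461777 -330.28571011  230.90065754]
[ -2.7   0.7 202.9] 0.15659694768304183
```

Expected contact is at about 29.1 mm measured.

```bash
python3 -m crank '-2.5 0.5 0 0; -2.5 0.5 45 0; -2.5 0.5 95 0; -2.5 0.5 140 0; -2.5 0.5 178 0; -2.5 0.5 194 0; -2.5 0.5 199 0; -2.5 0.5 202 0'; python3 -m crank '0 0 0.8 0; 0 0 0.8 0; 0 0 0.8 0'
```

```text
t: 29.85
tcp_pos: [559.4, -333.6, 30.8]
eef_rot: [[-0.157, 0.988, 0.002], [0.988, 0.157, -0.001], [-0.002, 0.002, -1.0]]
contact_force: [0.3, 1.2, -1.1]
finger_gap: 0.524
grasp_force: 65.8
t: 30.22
tcp_pos: [558.5, -333.4, 29.2]
eef_rot: [[-0.156, 0.988, 0.001], [0.988, 0.156, -0.001], [-0.001, 0.001, -1.0]]
contact_force: [-0.3, 0.2, 0.8]
finger_gap: 0.526
grasp_force: 65.6
```

```bash
python3 -m crank '0 0 0.5 0; 0 0 0.5 0'; python3 -m crank '0 0 0 0; 0 0 0 0; 0 0 0 0; 0 0 0 0; 0 0 -20 0; 0 0 -70 0; 0 0 -120 0; 0 0 -170 0' 85; python3 -m crank '0 -40 -60 0; 0 -80 -80 0; 0 -80 -80 0; 0 -80 -80 0;0 -80 -80 0'
python3 - <<'E'
from meas import *
print(observe()["t"])
im={n:camera(n) for n in("scene","side")}; cal={n:calibration(n) for n in im}
S={"mill_mid":("cyl",[(22,0),(22,64),(16,84),(4,92)],4,(534.8,-190.5)),"jar_mid":("cyl",[(23,0),(23.5,80)],4,(557.7,-332.6)),
"tin_mid":("box",(40,40,83),4,(546.2,-261.5)),"shaker_mid":("cyl",[(22.5,0),(22.5,54),(12,69)],4,(523.3,-119.4)),"sugar_mid":("cyl",[(20,0),(28,25),(28,32),(5,48)],0,(472,1.7))}
for k,(kind,d,z0,g) in S.items():
    M=model(kind,d,z0); yw=.16; obs={}
    for n in im:
        e=proj(cal[n],np.array([[*g,M[:,2].mean()]]))[0]
        cs=[c for c in silhouettes(k,n) if np.hypot(*(np.array(c["location"])-e))<35]
        if cs: obs[n]=cs[0]["region"]
    cost=lambda p:sum(1-(mask(cal[n],M,[*p,yw])&obs[n]).sum()/(mask(cal[n],M,[*p,yw])|obs[n]).sum() for n in obs)
    r=minimize(cost,g,method="Nelder-Mead",options=dict(initial_simplex=[[g[0]-12,g[1]-10],[g[0]+12,g[1]],[g[0],g[1]+12]]))
    print(k,list(obs),np.round(r.x,1),round(r.fun,2),"off",np.round(r.x-g,1))
cv2.imwrite("pics/end_side.png",cv2.resize(im["side"][90:370,170:400],None,fx=2.1,fy=2.1)[:,:,::-1])
cv2.imwrite("pics/end_scene.png",im["scene"][:,:,::-1])
E
```

```text
t: 30.48
tcp_pos: [558.5, -333.4, 29.1]
eef_rot: [[-0.156, 0.988, 0.001], [0.988, 0.156, -0.001], [-0.001, 0.001, -1.0]]
contact_force: [-1.4, 0.6, 5.8]
finger_gap: 0.526
grasp_force: 65.8
t: 31.48
tcp_pos: [558.0, -333.0, 199.5]
eef_rot: [[-0.156, 0.988, -0.0], [0.988, 0.156, 0.0], [0.0, -0.0, -1.0]]
contact_force: [1.0, -0.1, -0.1]
finger_gap: 0.997
grasp_force: 0.0
t: 32.1
tcp_pos: [479.5, -345.1, 276.3]
eef_rot: [[-0.157, 0.988, -0.002], [0.988, 0.157, 0.002], [0.002, -0.002, -1.0]]
contact_force: [0.1, -0.2, 0.1]
finger_gap: 0.993
grasp_force: 0.0
32.1
mill_mid ['scene', 'side'] [ 535.5 -194.3] 0.92 off [ 0.7 -3.8]
jar_mid ['scene', 'side'] [ 556.8 -336.8] 0.2 off [-0.9 -4.2]
tin_mid ['scene', 'side'] [ 547.3 -266.1] 0.18 off [ 1.1 -4.6]
shaker_mid ['scene', 'side'] [ 522.  -123.4] 0.69 off [-1.3 -4. ]
sugar_mid ['scene', 'side'] [473.4   2.2] 0.25 off [1.4 0.5]
```

View pics/end_side.png

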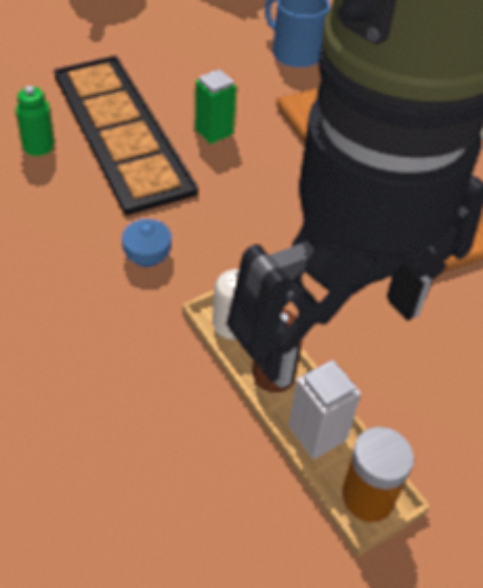

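View pics/end_scene.png

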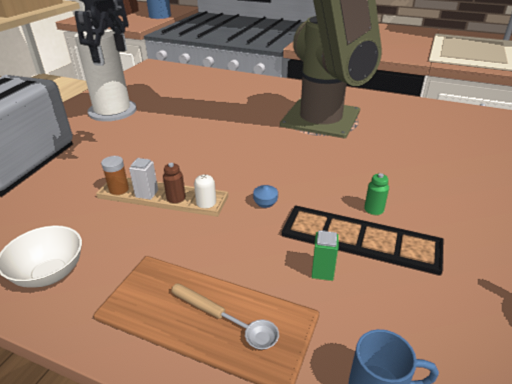

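All four pieces stand upright, one to a bay. In the scene picture they are at jar (116,176), tin (144,180), mill (174,185) and shaker (205,191). They measure within about 5 mm of the bay centres, the sugar bowl has not moved, and the gripper is clear.

```bash
python3 -c "
from cell import *
print(job_done())"
```

```text
the job is handed in; nothing more can be done
None
```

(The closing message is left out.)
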